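# Hang the reject tray on the pie conveyor's side rail and slide it up to its stop

### The arm

A 7-joint arm with a two-finger parallel gripper is mounted at the origin on the work surface. World frame = base frame: x ahead of the robot, y to its left, z up, the work surface at z = 0. Lengths are in m, angles in rad, forces in N, time in s.
With the tool pointing down it reaches from about 0.4 to 0.85 m from the base axis. Payload 4.5 kg.
Tool frame: the origin (TCP) lies on the mounting face of the last link; the fingertips stand 166 mm ahead of it and the grasp point (between the pads) lies 147 mm ahead of it (tips_ahead is the distance from the TCP to the fingertips, in m); z points along the fingers, y is the direction in which the jaws open and shut (so a half turn about z gives the same grasp; the last joint's range is limited). The gripper opens to 88 mm and grips with 3 to 60 N. Pads are 18 mm wide; open, the fingers measure 123 mm over their backs; the gripper's body (75 mm by 187 mm) begins 45 mm behind the grasp point.
Start: joints at [-1.13, 0.689, -0.195, 1.565, 0.157, 0.902, -0.215], TCP at [0.247, 0.574, 0.405] pointing down, gripper open.
Joint ranges: [-3.01, 3.01], [-0.46, 2.08], [-1.47, 1.51], [0.13, 2.56], [-1, 4.14], [0.04, 2.09], [-2.66, 2.66]. Speed limits (rad/s): [2.57, 2.57, 3.14, 3.14, 3.14, 3.14, 3.14].

### API

Orientations are given as a unit quaternion [x, y, z, w].
In Python, from rig import goto, move_l, goto_joints, set_gripper, hold, solve_ik, observe, capture, MotionError, finish_job, tips_ahead gives the robot as it stands. Calls block until the motion is done:
- goto(position, orientation): joint-space move of the TCP to a pose.
- move_l(position, attitude=None, vel=0.15, f_stop=None): straight line of the TCP; attitude=None keeps the orientation; vel is the mean speed in m/s. With f_stop (N) it stops when the force on the tool has changed by that much, and returns True; else False.
- goto_joints(angles): joint-space move.
- set_gripper(opening, squeeze=None): finger opening in m; squeeze is the grip in N (None keeps the last); returns when the fingers have stopped.
- hold(seconds).
- solve_ik(position, orientation): joint angles nearest the present ones, or None.
- observe(): the state.
- capture(name): name is "scene" or "top" or "wrist"; returns a dict with "image" (480x640x3 uint8, red, green, blue), "mtx" (3x3 intrinsics, pixels), "rvec" (rotation vector, rad) and "tvec" (3), from world to camera coordinates, as OpenCV has them. Camera axes: x right, y down, z forward; pixel columns grow to the right and rows downward; lengths in m; the calibration is good to about 2 mm. The wrist camera is an equidistant fisheye: a pixel r from the principal point sees the ray r / f radians off the axis. A picture is of the moment at which its call begins. There is no depth.
A pose or a line that the arm cannot do raises MotionError and nothing moves.
- finish_job(): hands the job in, once; it reports no verdict.
The state is a dict: "t": time; "qpos": joint angles; "qd": joint speeds; "tau": joint torques, N m; "ee_pos": TCP position; "tcp_rot": TCP orientation; "ft_force": force on the tool from outside, world axes, zero at the start; "ft_torque": the same for the moment, N m; "finger_gap": finger opening in m.
Only numpy, scipy, OpenCV 4.12 (cv2) and the standard library are available. Lean on these libraries where they do the work, as an engineer would, in place of code of your own. Each camera call takes 0.05 s, during which the arm holds its last target.

### The job

Hang the steel reject tray by its two hooks on the rail along the near side of the pie conveyor: lift the hooks over the rail's anti-jump lip on the clear stretch, a few centimetres short of the red stop, and lower the tray gently in your grip until the lip carries its weight. Still holding it, slide it along the rail until it comes up snug against the red stop, then let go and leave it hanging there level. Do not drop, force or tip it, and leave the pies and other things where they are.

Things in the scene. Friction and masses are not known exactly. Their poses are not given: they have to be found in the camera images.
- tray_grip (a point): centre of the tray's blue upright grip: 12 mm thick along tray x, 60 mm wide (y), 44 mm high, standing on the back wall's top edge; centre 110 mm above the tray's underside. Axes are the tray's: x from the open box to its hooked back, y along its length, z up. The tray starts upright on the bench, weighs 0.36 to 0.54 kg; its centre of mass is about 25 mm to the box side (-x) of the grip.
- tray_hook (a point): mid-point of the gap of the tray's two hooks: 6.5 mm further along tray x than the grip's centre, 25 mm below it, level with the underside of the hook bridges. The hooks (30 mm wide, centred 50 mm either side) go over the lip: gap between back wall and tongues 10 mm, tongues 3 mm thick, reaching 29 mm below this point.
- tray: stainless reject tray: open box 80 (x) x 160 (y) x 50 mm high, with a back wall 88 mm high on its +x side that carries hooks and grip; 132 mm high over all. Origin at the centre of the box's underside; grip 39.5 mm and hook mid-point 46 mm from it along +x.
- conveyor: fixed steel bench conveyor, 900 mm long (y), white belt 236 mm wide, its top 115 mm high. Origin on the bench straight below the middle of the rail's lip; x points from the lip to the belt (away from the robot), y along the rail, z up. The aluminium hanging rail runs along its near side. Rail and brackets are light: more than 25 N between tray and conveyor is too much.
- rail_mid (a point): on the lip's mid-plane, mid-length of the 700 mm rail, 118 mm above the bench; axes as the conveyor's. The lip, 3 mm thick, is the front wall of a trough 10 mm wide, 35 mm deep. The rail is bolted through upright slots: its lip's top edge is anywhere from this point to 22 mm above it, and that height is not measured. The hook bridges come to rest on that edge.
- buffer_mid (a point): middle of the black round buffer bar (12 mm thick, 66 mm high, axis 1.5 mm behind the lip's mid-plane), front 3 mm proud of the lip's front face. The hung tray leans back on it, up to 0.1 rad. An upright, held tray has room when its hook mid-point is 3.5 mm before to 0.5 mm behind the lip's mid-plane; 1.5 mm before it (towards the robot) is central.
- stop: red stop block clamped on the conveyor's near side, 24 mm wide along the rail, standing 30 mm out from the rail, 57 to 113 mm above the bench. Origin on the bench, on the lip's mid-plane, midway along its width; axes as the conveyor's. It stands near one end of the rail, left or right. The tray's end wall touches it when the hook mid-point is 92 mm from this origin along the rail. More than 25 N against it is too much.
- caddy: small fixed steel tool caddy on the conveyor's near side near the other end of the rail, 80 mm wide along the rail and 70 mm out from it, 46 to 116 mm above the bench; origin and axes as for the stop. The tray hangs between caddy and stop, clear of the caddy.
- belt_pie0: an oval baked pie, 116 x 76 x 22 mm; origin at the centre of its underside, on the belt
- belt_pie1: an oval baked pie, 116 x 76 x 22 mm; origin at the centre of its underside, on the belt
- rack_pie: an oval baked pie, 116 x 76 x 22 mm; origin at the centre of its underside, on a low wire cooling rack; leave it
- bowl: steel bowl, 140 mm wide, 65 mm high; origin under its centre; leave it
- dredger: steel shaker jar, 64 mm wide, 120 mm high; origin under its centre; leave it
- spatula: spatula, 240 mm long, lying on the bench; leave it

How it is judged:
On the way, in this order (a step that is already met when the one before it is completed fails the run):
1. the tray, still held, is hooked behind the lip and resting on the rail, at least 15 mm short of the stop (x of tray_hook in the frame of conveyor between -0.0075 and 0.005 m and z of tray_hook in the frame of conveyor between 0.113 and 0.143 m and (y of tray_hook in the frame of stop above 0.107 m or y of tray_hook in the frame of stop below -0.107 m) and contact force between the fingers and tray above 1 N and contact force between tray and conveyor above 2 N), for 0.2 s.
2. the tray, still held and hooked behind the lip, has been slid up against the stop (x of tray_hook in the frame of conveyor between -0.0075 and 0.005 m and z of tray_hook in the frame of conveyor between 0.113 and 0.143 m and (y of tray_hook in the frame of stop between 0.088 and 0.0955 m or y of tray_hook in the frame of stop between -0.0955 and -0.088 m) and contact force between the fingers and tray above 1 N and contact force between tray and stop above 0.5 N), for 0.1 s.
At the end, for the whole second after the job is handed in: the tray hangs on the rail by its hooks behind the lip, carried by the conveyor, level within 0.13 rad, in line with the rail within 0.05 rad, within 3.5 mm of the stop, at rest and released (x of tray_hook in the frame of conveyor between -0.0075 and 0.005 m and z of tray_hook in the frame of conveyor between 0.113 and 0.143 m and (y of tray_hook in the frame of stop between 0.088 and 0.0955 m or y of tray_hook in the frame of stop between -0.0955 and -0.088 m) and contact force between tray and conveyor above 2 N and angle between tray's own z axis and vertical below 0.13 rad and angle between the y axis of tray and the y axis of conveyor, either way round below 0.05 rad and linear speed of tray below 0.01 m/s and angular speed of tray below 0.1 rad/s); the robot touches nothing.
It fails at once if tray and conveyor knocked or pressed together with more than 25 N (contact force between tray and conveyor above 25 N).
It fails at once if tray driven against the stop with more than 25 N (contact force between tray and stop above 25 N).
It fails at once if the tray is tipped more than 0.4 rad (angle between tray's own z axis and vertical above 0.4 rad).
It fails at once if a pie, the bowl, the shaker or the spatula is moved by more than 20 mm (distance of any of belt_pie0, belt_pie1, rack_pie, bowl, dredger, spatula from where it was at the start of the episode above 0.02 m).
It also fails if it takes over 64 s, if anything falls off the work surface, if the arm or the gripper's body presses on something with over 40 N, if the wrist force passes 120 N, or if a joint passes its speed limit or range.

## Working session

There is one attempt and no reset: what is moved stays moved. The work goes in short steps, each a Python script; the robot and the scene stay as the last script left them, time stands still between calls to the robot, and variables do not carry over. Pictures are saved under pics/ and viewed, and the job is handed in when it is done.

```bash
ls; mkdir -p pics
cat > h.py <<'E'
import numpy as np, cv2
from rig import *
def snap(n,f):
    c=capture(n); cv2.imwrite('pics/%s.png'%f,c['image'][:,:,::-1])
    np.savez('pics/%s.npz'%f,**{k:np.asarray(c[k]) for k in c}); return c
E
python3 - <<'E'
from h import *
for n in ['scene','top','wrist']:
    c=snap(n,n+'0'); print(n,np.round(c['mtx'],1).tolist(),np.round(np.ravel(c['rvec']),3),np.round(np.ravel(c['tvec']),3))
s=observe(); print({k:np.round(v,3).tolist() for k,v in s.items()})
E
```

```text
pics
scene [[527.8, 0.0, 327.1], [0.0, 527.8, 231.4], [0.0, 0.0, 1.0]] [ 1.731  1.927 -0.728] [ 0.086 -0.367  1.543]
top [[445.9, 0.0, 316.2], [0.0, 445.9, 242.5], [0.0, 0.0, 1.0]] [ 2.093 -2.129  0.192] [-0.012  0.559  0.893]
wrist [[371.6, 0.0, 320.2], [0.0, 371.6, 240.3], [0.0, 0.0, 1.0]] [-2.392 -1.573 -0.252] [-0.623 -0.044  0.391]
{'t': 0.15, 'qpos': [-1.13, 0.69, -0.195, 1.566, 0.157, 0.902, -0.215], 'qd': [0.001, -0.002, -0.002, -0.002, 0.001, 0.001, 0.001], 'tau': [-0.002, -52.786, -1.268, -15.359, -0.052, 0.004, 0.0], 'ee_pos': [0.247, 0.574, 0.404], 'tcp_rot': [0.202, 0.979, -0.001, -0.0], 'ft_force': [0.521, -1.117, -0.51], 'ft_torque': [-0.018, 0.015, -0.028], 'finger_gap': 0.088}
```

View pics/scene0.png

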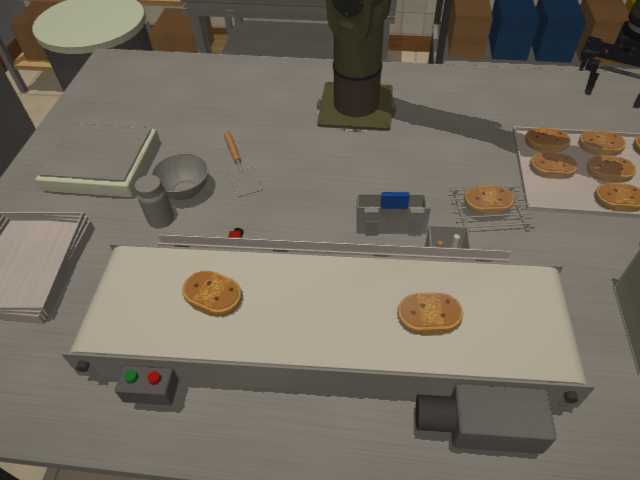

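View pics/top0.png

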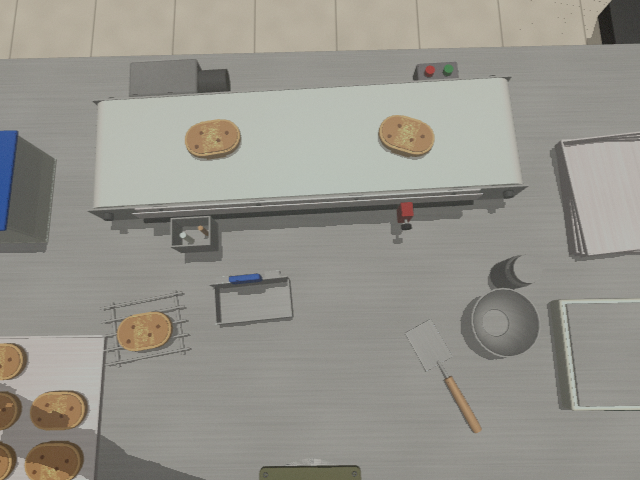

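View pics/wrist0.png

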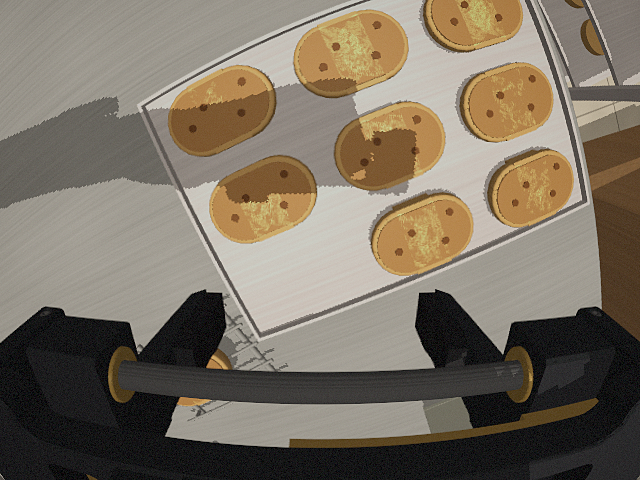

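The scene view shows the tray with its blue grip at about (395,201), the red stop at (235,235) and the caddy at (447,238). In the top view the grip is at (245,278), the stop at (406,210), and the rail runs along row ~205. Next I'll zoom in and measure.

```bash
cat >> h.py <<'E'
from scipy.spatial.transform import Rotation as R
def cam(c):
    Rm=cv2.Rodrigues(np.ravel(c['rvec']).astype(float))[0]; t=np.ravel(c['tvec']); return Rm,t
def rays(c,px,fish=False):
    px=np.atleast_2d(np.array(px,float)); K=c['mtx']; Rm,t=cam(c)
    u=(px-[K[0,2],K[1,2]])/K[0,0]
    if fish:
        r=np.linalg.norm(u,axis=1,keepdims=True); d=np.hstack([u*np.sinc(r/np.pi),np.cos(r)])
    else: d=np.hstack([u,np.ones((len(u),1))])
    return -Rm.T@t, d@Rm
def onz(c,px,z,fish=False):
    o,d=rays(c,px,fish); return o+d*((z-o[2])/d[:,2:])
def proj(c,P,fish=False):
    Rm,t=cam(c); K=c['mtx']; p=np.atleast_2d(P)@Rm.T+t
    if not fish: return p[:,:2]/p[:,2:]*K[0,0]+[K[0,2],K[1,2]]
    r=np.linalg.norm(p[:,:2],axis=1,keepdims=True); th=np.arctan2(r,p[:,2:]); return p[:,:2]/r*th*K[0,0]+[K[0,2],K[1,2]]
def load(f): return dict(np.load('pics/%s.npz'%f))
E
python3 - <<'E'
from h import *
c=load('top0'); im=c['image']
hsv=cv2.cvtColor(im,cv2.COLOR_RGB2HSV)
m=cv2.inRange(hsv,(105,120,40),(130,255,255)); m[:,:100]=0
n,l,s,ce=cv2.connectedComponentsWithStats(m); print([(s[i].tolist(),ce[i]) for i in range(1,n) if s[i][4]>20])
k=max(range(1,n),key=lambda i:s[i][4]); y,x=np.where(l==k); rect=cv2.minAreaRect(np.c_[x,y].astype(np.float32)); print(rect)
print('grip',onz(c,[rect[0]],0.132))
print('caddy', onz(c,[[171,218],[211,216],[172,250],[212,249]],0.116))
m=cv2.inRange(hsv,(0,150,60),(8,255,255))|cv2.inRange(hsv,(172,150,60),(180,255,255)); m[:150]=0
n,l,s,ce=cv2.connectedComponentsWithStats(m); print([(s[i].tolist(),ce[i]) for i in range(1,n) if s[i][4]>20])
for i in range(1,n):
  if s[i][4]>80: 
    y,x=np.where(l==i); r=cv2.minAreaRect(np.c_[x,y].astype(np.float32)); print(r, onz(c,cv2.boxPoints(r),0.113))
print('rail ends',onz(c,[[135,211],[482,194]],0.125))
w=load('wrist0'); Rm,t=cam(w); T=observe(); print('wristcam pos in tool', R.from_quat(T['tcp_rot']).inv().apply(-Rm.T@t-T['ee_pos']), (R.from_quat(T['tcp_rot']).inv().as_matrix()@Rm.T))
print(onz(w,[[175,330]],0,True))
cv2.imwrite('pics/z1.png',cv2.resize(im[180:330,140:320,::-1],None,fx=4,fy=4,interpolation=cv2.INTER_CUBIC))
cv2.imwrite('pics/z2.png',cv2.resize(im[170:240,330:520,::-1],None,fx=4,fy=4,interpolation=cv2.INTER_CUBIC))
E
```

```text
[([229, 274, 31, 8, 161], array([243.7826087 , 277.49689441]))]
((243.9504852294922, 277.5049743652344), (5.3732008934021, 30.249130249023438), 84.2894058227539)
grip [[0.47697331 0.11757613 0.132     ]]
caddy [[0.6021963  0.27015636 0.116     ]
 [0.6047665  0.1891606  0.116     ]
 [0.53640728 0.26496642 0.116     ]
 [0.53695925 0.18507328 0.116     ]]
[]
rail ends [[ 0.61576059  0.34040634  0.125     ]
 [ 0.63699704 -0.35497117  0.125     ]]
wristcam pos in tool [ 0.08095898 -0.00072263  0.01990028] [[-1.22897323e-03 -9.49316265e-01 -3.14320089e-01]
 [ 9.99999244e-01 -1.15152927e-03 -4.32065422e-04]
 [ 4.82179511e-05 -3.14320383e-01  9.49316962e-01]]
[[0.32668707 0.3348525  0.        ]]
```

View pics/z1.png

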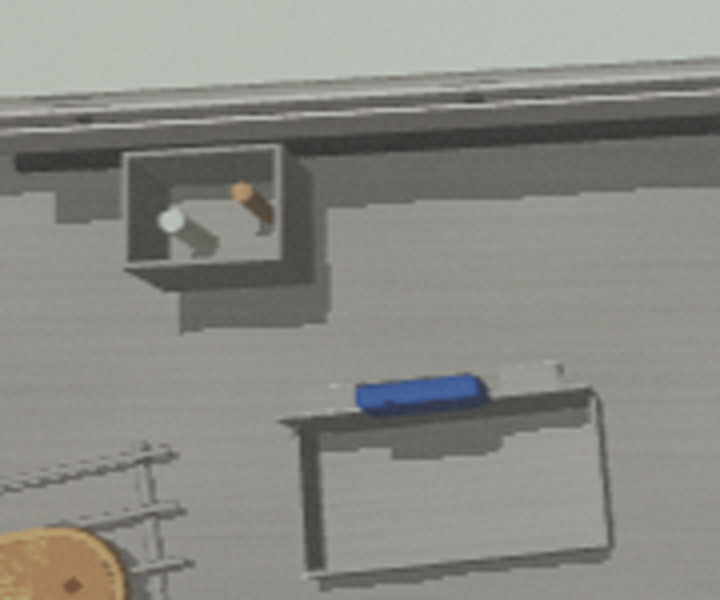

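View pics/z2.png

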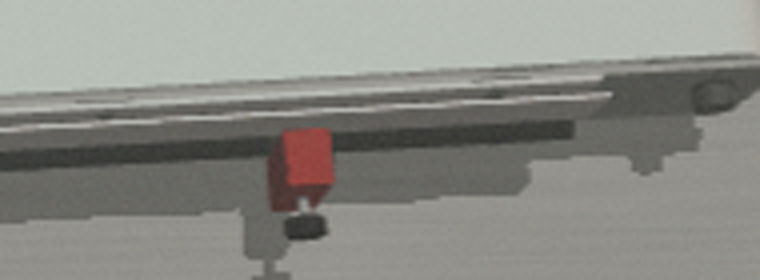

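Rough positions are the grip at (0.477, 0.118) and the rail at x≈0.626 with yaw ≈+1.7°. The stop is on the -y side. I'll check IK for both camera sides before moving.

```bash
cat >> h.py <<'E'
def quat(yaw,side):
    # tool down, tool x along side*(tray y), yaw of tray
    yv=np.array([-np.sin(yaw),np.cos(yaw),0]); x=side*yv; z=np.array([0,0,-1.]); y=np.cross(z,x)
    return R.from_matrix(np.c_[x,y,z]).as_quat()
E
python3 - <<'E'
from h import *
for side in (1,-1):
  for p in ([.477,.118,.36],[.477,.118,.257],[.477,.118,.42],[.62,.0,.36],[.62,0,.30],[.62,-.2,.30],[.62,-.1,.30]):
    q=solve_ik(p,quat(.04,side)); print(side,p,None if q is None else np.round(q,2))
c=load('top0'); hsv=cv2.cvtColor(c['image'],cv2.COLOR_RGB2HSV)
a=c['image'].astype(int); m=((a[...,0]>a[...,1]+50)&(a[...,0]>a[...,2]+50)); m[:190]=0;m[240:]=0;m[:,:380]=0;m[:,430:]=0
y,x=np.where(m); print(len(x),x.min(),x.max(),y.min(),y.max())
z2=[(330+u/4,170+v/4) for u,v in [(284,130),(331,128),(289,187),(334,183)]]
print('stop top',onz(c,z2,.113))
E
```

```text
1 [0.477, 0.118, 0.36] [-0.34  0.59  0.01  2.02 -0.01  0.54 -0.28]
1 [0.477, 0.118, 0.257] [-0.33  0.78 -0.01  2.09  0.03  0.28 -0.33]
1 [0.477, 0.118, 0.42] [-0.36  0.49  0.04  1.95 -0.03  0.7  -0.26]
1 [0.62, 0.0, 0.36] [-0.08  0.73  0.01  1.63 -0.01  0.78 -0.03]
1 [0.62, 0, 0.3] [-0.07  0.81 -0.02  1.68  0.02  0.65 -0.05]
1 [0.62, -0.2, 0.3] [ 0.3   0.85 -0.1   1.57  0.11  0.73  0.18]
1 [0.62, -0.1, 0.3] [ 0.11  0.82 -0.04  1.65  0.05  0.67  0.08]
-1 [0.477, 0.118, 0.36] [ 0.15  0.69 -0.8   1.99  0.72  0.77  2.1 ]
-1 [0.477, 0.118, 0.257] [ 0.04  0.84 -0.63  2.07  0.98  0.56  1.87]
-1 [0.477, 0.118, 0.42] [ 0.19  0.6  -0.84  1.92  0.58  0.88  2.23]
-1 [0.62, 0.0, 0.36] [ 0.36  0.85 -0.82  1.61  0.71  1.01  2.49]
-1 [0.62, 0, 0.3] [ 0.34  0.93 -0.8   1.65  0.81  0.92  2.41]
-1 [0.62, -0.2, 0.3] [-0.17  1.03  0.87  1.6  -0.92  0.97 -2.08]
-1 [0.62, -0.1, 0.3] [ 0.51  0.95 -0.82  1.63  0.82  0.95  2.57]
156 401 413 202 215
stop top [[ 0.62614765 -0.19510401  0.113     ]
 [ 0.62671606 -0.21884172  0.113     ]
 [ 0.5963918  -0.19605303  0.113     ]
 [ 0.59801891 -0.21869634  0.113     ]]
```

Run:
```python
from h import *
goto([.477,.10,.40],quat(.04,1)); c=snap('wrist','w1'); s=observe(); print(s['t'],s['ee_pos'],s['tcp_rot'])
```

```text
2.1083 [0.47702504 0.10134882 0.39995597] [ 6.91871313e-01  7.22020728e-01  3.26476279e-04 -2.17466178e-04]
```

View pics/w1.png

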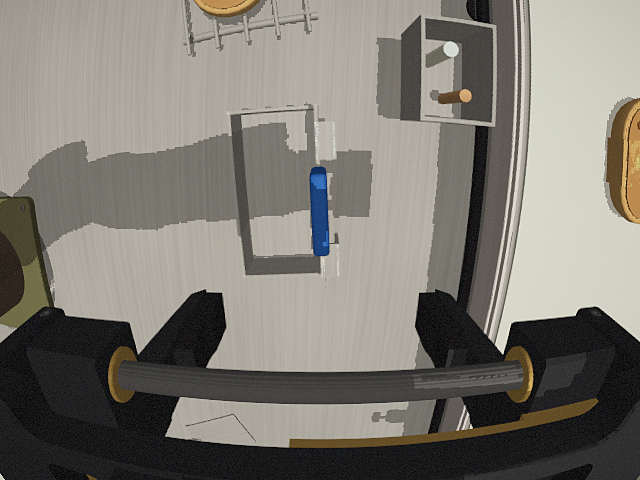

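The grip spans (318,168)–(320,255) in the picture, with the tray box to its left and the rail's bright lip line curving at x≈500–525. Next I'll measure the grip and the lip line.

Run:
```python
from h import *
c=load('w1'); im=c['image']; hsv=cv2.cvtColor(im,cv2.COLOR_RGB2HSV)
m=cv2.inRange(hsv,(105,120,40),(130,255,255)); y,x=np.where(m); k=(x>280)&(x<350)&(y<270); x,y=x[k],y[k]
P=onz(c,np.c_[x,y],.132,True)[:,:2]; r=cv2.minAreaRect(P.astype(np.float32)*1000); print(r)
C=P.mean(0); w,v=np.linalg.eigh(np.cov((P-C).T)); print(C,v[:,1],np.degrees(np.arctan2(-v[0,1],v[1,1])))
cv2.imwrite('pics/z3.png',cv2.resize(im[90:290,220:360,::-1],None,fx=4,fy=4,interpolation=cv2.INTER_CUBIC)[:,:])
cv2.imwrite('pics/z4.png',cv2.resize(im[110:260,440:560,::-1],None,fx=5,fy=4,interpolation=cv2.INTER_CUBIC))
```

```text
((476.0552673339844, 120.58474731445312), (11.397058486938477, 62.91226577758789), 4.646107196807861)
[0.47603349 0.12138124] [-0.08075555  0.99673394] 4.63199602288471
```

View pics/z3.png

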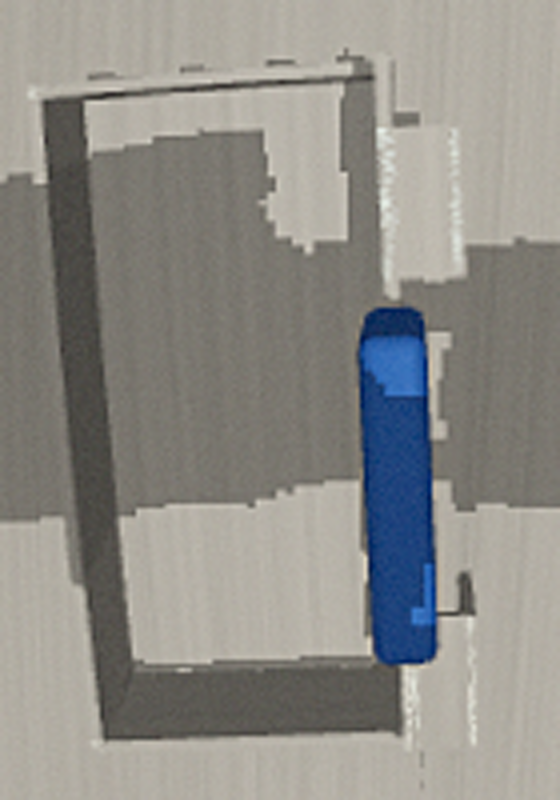

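View pics/z4.png

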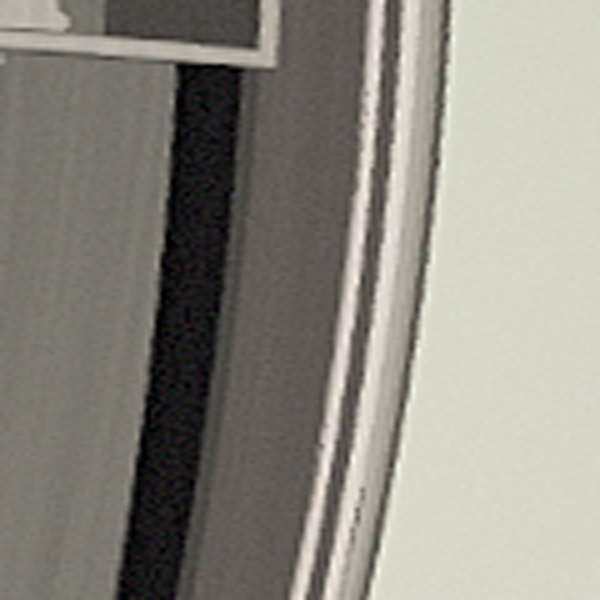

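The grip centre is at (0.476, 0.118) with yaw 4.6°. Grasping it now.

Run:
```python
from h import *
q=quat(np.radians(4.63),1)
goto([.476,.118,.33],q); s=observe(); print(s['t'],s['ee_pos'])
snap('wrist','w2')
print(move_l([.476,.118,.2585],q,vel=.08,f_stop=6)); s=observe(); print(s['t'],s['ee_pos'],s['ft_force'])
snap('wrist','w3')
```

```text
2.5 [0.47584442 0.11846055 0.32974211]
False
3.5917 [0.47620104 0.1180205  0.25889303] [ 0.33158686 -0.17532211  0.07627973]
```

View pics/w3.png

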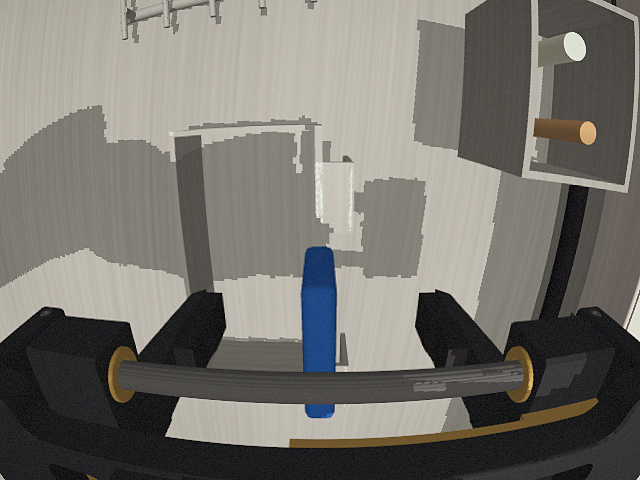

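The grip sits centred between the fingers at x≈319. I'll close, lift, and look at the rail from the hover pose.

Run:
```python
from h import *
q=quat(np.radians(4.63),1)
set_gripper(0.0,squeeze=45); s=observe(); print(s['t'],s['ee_pos'],s['finger_gap'],s['ft_force'])
move_l([.476,.118,.38],q,vel=.1); hold(.2); s=observe(); print(s['t'],s['ee_pos'],s['ft_force'],s['ft_torque'],s['finger_gap'])
q2=quat(np.radians(1.75),1)
move_l([.56,-.07,.38],q2,vel=.15); hold(.3); s=observe(); print(s['t'],s['ee_pos'],s['tcp_rot'],s['ft_force'],s['ft_torque'])
snap('wrist','w4'); snap('top','t4'); snap('scene','s4')
```

```text
4.7833 [0.4759827  0.1180003  0.25848721] 0.01179965744240144 [-0.40592329  0.2707903  -0.4434971 ]
6.35 [0.47590585 0.11797141 0.37956243] [-0.53011401 -0.03434194 -3.73217575] [-0.00526522 -0.08494465 -0.00494546] 0.01154455901764535
8.175 [ 0.55995871 -0.06963828  0.38004146] [ 6.96009329e-01  7.18032737e-01  3.77499950e-05 -3.21472633e-05] [-0.47439673 -0.75805484 -5.04102155] [-0.11539761 -0.0500416  -0.00900563]
```

View pics/w4.png

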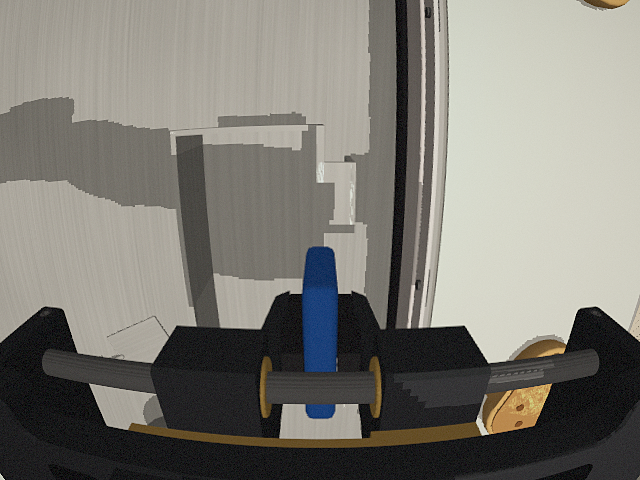

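View pics/s4.png

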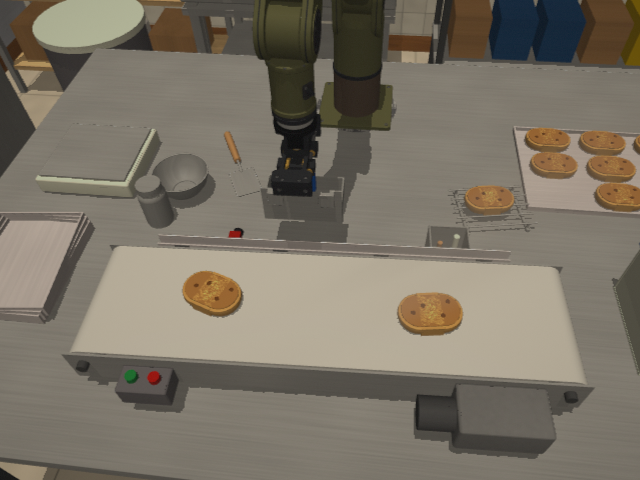

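The tray is held without slip, with the grip at (320,330). The lip's bright line is at col ~415–425. I'll move the camera directly over the lip so that its unknown height doesn't affect x.

Run:
```python
from h import *
q2=quat(np.radians(1.75),1)
move_l([.612,-.07,.38],q2,vel=.1); hold(.3); s=observe(); print(s['t'],s['ee_pos'])
c=snap('wrist','w5')
cv2.imwrite('pics/z5.png',cv2.resize(c['image'][0:240,280:400,::-1],None,fx=5,fy=2.5,interpolation=cv2.INTER_CUBIC))
w=load('w4'); cv2.imwrite('pics/z6.png',cv2.resize(w['image'][0:240,370:460,::-1],None,fx=6,fy=2.5,interpolation=cv2.INTER_CUBIC))
```

```text
9.2917 [ 0.6116593  -0.07005032  0.380113  ]
```

View pics/w5.png

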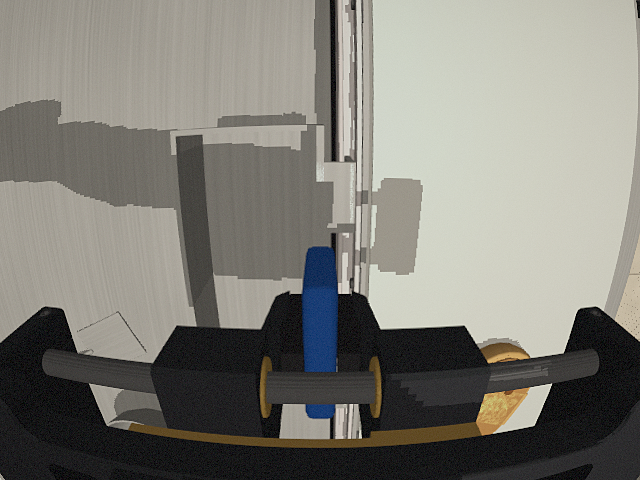

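View pics/z5.png

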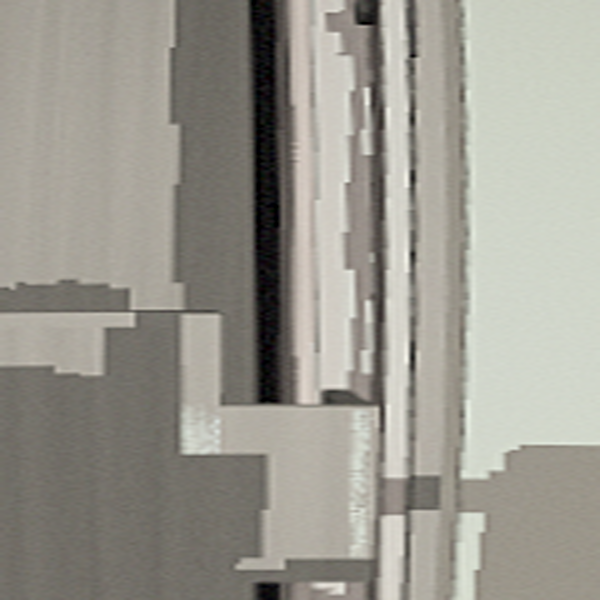

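View pics/z6.png

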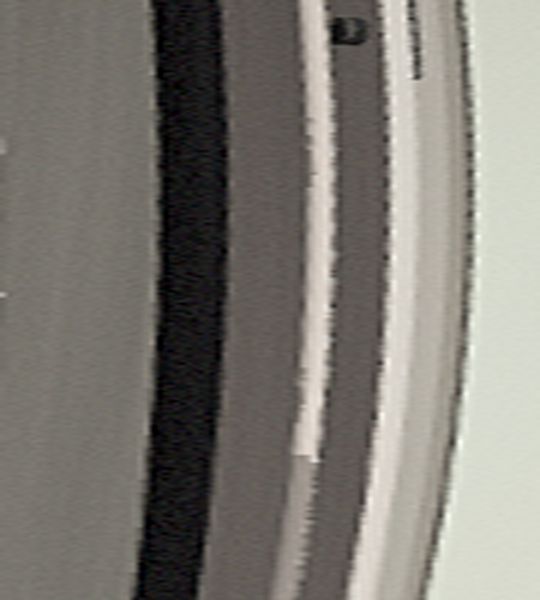

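Run:
```python
from h import *
from scipy.optimize import least_squares
a=load('w4'); b=load('w5')
def strip(c,lo,hi,rows,thr):
    out=[]
    g=c['image'].astype(int)
    for r in rows:
        v=g[r,lo:hi,:].mean(1); k=np.argmax(v); 
        out.append((r,[int(t) for t in v]))
    return out
for r,v in strip(a,410,442,range(10,175,40),0): print('w4',r,410,v)
for r,v in strip(b,326,352,range(10,160,30),0): print('w5',r,326,v)
for r in (10,70,130): print([tuple(t) for t in b['image'][r,334:348]])
for n,c,tx in(('w4',a,.55996),('w5',b,.61166)):
    hsv=cv2.cvtColor(c['image'],cv2.COLOR_RGB2HSV); m=cv2.inRange(hsv,(105,120,40),(130,255,255))
    for row in (255,265,275,290,300,310,320): 
        x=np.where(m[row])[0]; print(n,row,x.min(),x.max(), end='; ')
    print()
```

```text
w4 10 410 [85, 90, 85, 85, 90, 84, 89, 85, 80, 83, 139, 190, 201, 203, 109, 20, 12, 55, 89, 54, 49, 65, 81, 105, 197, 208, 203, 207, 145, 127, 173, 168]
w4 50 410 [86, 95, 90, 87, 85, 90, 86, 82, 87, 84, 78, 151, 187, 205, 204, 162, 89, 87, 86, 88, 83, 88, 90, 83, 113, 201, 211, 206, 209, 184, 170, 173]
w4 90 410 [91, 85, 89, 86, 88, 91, 95, 88, 90, 83, 89, 133, 191, 203, 209, 175, 86, 92, 86, 90, 91, 90, 86, 88, 94, 200, 212, 209, 211, 194, 170, 176]
w4 130 410 [93, 90, 94, 90, 95, 88, 93, 92, 89, 81, 129, 178, 201, 210, 183, 114, 81, 89, 93, 88, 85, 92, 91, 74, 193, 216, 210, 209, 201, 170, 174, 175]
w4 170 410 [98, 89, 96, 97, 92, 88, 96, 92, 80, 158, 192, 208, 214, 147, 81, 90, 88, 91, 89, 95, 87, 83, 112, 212, 213, 210, 215, 173, 172, 173, 174, 176]
w5 10 326 [108, 100, 111, 91, 29, 17, 18, 24, 19, 64, 79, 109, 165, 186, 193, 175, 178, 196, 204, 150, 132, 139, 141, 143, 144, 149]
w5 40 326 [105, 110, 109, 107, 67, 17, 19, 14, 10, 63, 84, 68, 157, 188, 195, 188, 141, 197, 204, 198, 199, 200, 203, 210, 133, 138]
w5 70 326 [112, 112, 111, 112, 83, 1, 10, 16, 2, 36, 96, 84, 110, 186
[... 1794 characters left out ...]
81)), (np.uint8(129), np.uint8(122), np.uint8(115)), (np.uint8(189), np.uint8(178), np.uint8(172)), (np.uint8(208), np.uint8(198), np.uint8(188)), (np.uint8(211), np.uint8(203), np.uint8(193)), (np.uint8(193), np.uint8(182), np.uint8(174)), (np.uint8(162), np.uint8(157), np.uint8(151)), (np.uint8(215), np.uint8(212), np.uint8(205)), (np.uint8(211), np.uint8(206), np.uint8(196)), (np.uint8(210), np.uint8(205), np.uint8(197)), (np.uint8(209), np.uint8(206), np.uint8(198))]
w4 255 307 333; w4 265 306 334; w4 275 304 335; w4 290 303 337; w4 300 302 337; w4 310 302 337; w4 320 302 337; 
w5 255 307 334; w5 265 306 334; w5 275 304 336; w5 290 303 336; w5 300 301 337; w5 310 302 337; w5 320 302 337;
```

Run:
```python
from h import *
from scipy.optimize import least_squares
a=load('w4'); b=load('w5')
A=np.array([[421.9,10],[423.05,50],[423.2,90],[422.5,130],[421.0,170]]); B=np.array([[339.7,40],[340.4,70],[340.2,100],[340.4,130]])
def f(p):
    x0,s,z=p; r=[]
    for c,P in((a,A),(b,B)):
        X=onz(c,P,z,True); r.append((X[:,0]-(x0+s*(X[:,1]+.07)))*1000)
    return np.concatenate(r)
r=least_squares(f,[.62,-.03,.13],x_scale=[.01,.01,.01]); print(r.x,np.round(r.fun,2),np.degrees(np.arctan(-r.x[1])))
for z in (.12,.13,.14):
    for c,P in((a,A),(b,B)):
        X=onz(c,P,z,True); k=np.polyfit(X[:,1]+.07,X[:,0],1); print(z,k)
for c,tx,zz in((a,.55996,.38004),(b,.61166,.38011)):
    zt=zz-.149+.022
    print('grip top x',onz(c,[[(306+334)/2,265],[319.5,300]],zt,True),onz(c,[[319.5,300]],zt-.02,True)[0])
# top cam
c=load('top0')
print(onz(c,[[z[0]/4+330,z[1]/4+170] for z in [(0,129),(300,110),(600,95)]],.125))
c=load('w1'); print(onz(c,[[440+u/5,110+v/4] for u,v in [(380,0),(366,120),(340,300),(324,450)]],.13,True))
```

```text
[ 0.62505429 -0.03714289  0.12998525] [-0.06  0.06  0.05  0.01 -0.06 -0.1   0.16 -0.07  0.  ] 2.1271528073555266
0.12 [-0.03702343  0.6278127 ]
0.12 [-0.03759383  0.62562912]
0.13 [-0.03702343  0.62503737]
0.13 [-0.03759383  0.62510075]
0.14 [-0.03702343  0.62226203]
0.14 [-0.03759383  0.62457238]
grip top x [[ 0.55931773 -0.03225178  0.25304   ]
 [ 0.55952102 -0.04452514  0.25304   ]] [ 0.55978224 -0.05494464  0.23304   ]
grip top x [[ 0.61103053 -0.03268116  0.25311   ]
 [ 0.61122497 -0.04495472  0.25311   ]] [ 0.61147414 -0.0553772   0.23311   ]
[[ 0.62605654 -0.05134133  0.125     ]
 [ 0.63287212 -0.20140309  0.125     ]
 [ 0.63759828 -0.35104931  0.125     ]]
[[0.61531549 0.20492292 0.13      ]
 [0.61512348 0.18250018 0.13      ]
 [0.61522149 0.14868429 0.13      ]
 [0.61749903 0.11977756 0.13      ]]
```

The two views agree: lip at x=0.6251 (y=-0.07), top edge at z≈0.130, yaw 2.13°. Next I'll align and lower to just above the lip for a check.

Run:
```python
from h import *
q2=quat(np.radians(2.15),1)
move_l([.617,-.075,.37],q2,vel=.06); move_l([.617,-.075,.338],q2,vel=.06); hold(.4); s=observe(); print(s['t'],s['ee_pos'],s['ft_force'],s['ft_torque'])
c=snap('wrist','w6'); d=snap('scene','s6')
cv2.imwrite('pics/z7.png',cv2.resize(c['image'][100:300,270:400,::-1],None,fx=4.5,fy=3,interpolation=cv2.INTER_CUBIC))
cv2.imwrite('pics/z8.png',cv2.resize(d['image'][150:270,200:380,::-1],None,fx=4,fy=4,interpolation=cv2.INTER_CUBIC))
```

```text
10.775 [ 0.61702389 -0.07504149  0.33821286] [-0.52610918  0.63299702 -4.75147682] [-0.06240335 -0.07951109  0.00586363]
```

View pics/z7.png

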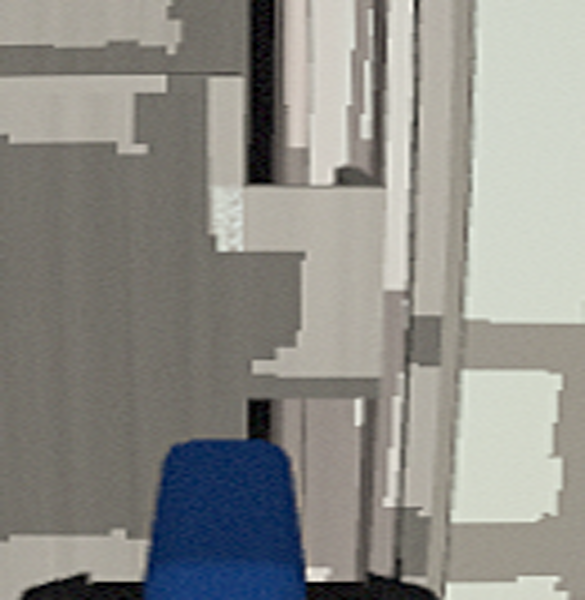

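View pics/z8.png

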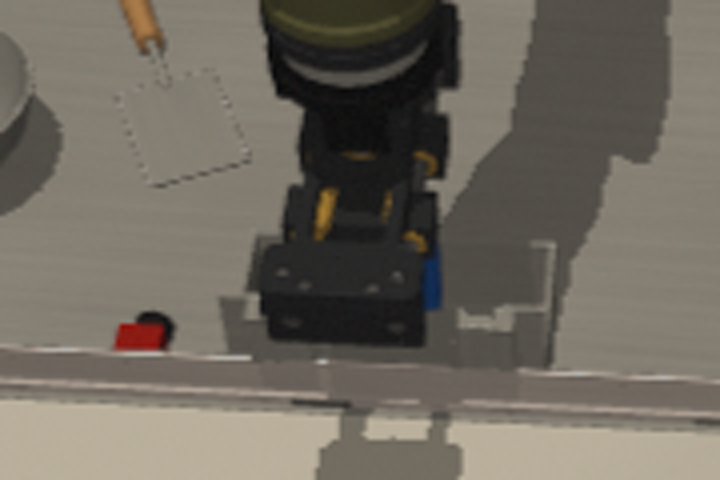

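The relative check in the zoomed wrist view puts the gap centre at col ~299 and the lip strip at 283–310. That makes the hook gap about 1.2–1.4 mm before the lip's mid-plane, which is central. Lowering slowly with a force stop.

Run:
```python
from h import *
q2=quat(np.radians(2.15),1)
hit=move_l([.617,-.075,.312],q2,vel=.03,f_stop=2.5); s=observe(); print(hit,s['t'],s['ee_pos'],s['ft_force'],s['ft_torque'])
if not hit:
    hit=move_l([.617,-.075,.288],q2,vel=.012,f_stop=2.5); s=observe(); print(hit,s['t'],s['ee_pos'],s['ft_force'],s['ft_torque'])
hold(.3); s=observe(); print(s['ee_pos'],s['ft_force'],s['ft_torque'])
c=snap('wrist','w7')
cv2.imwrite('pics/z9.png',cv2.resize(c['image'][100:300,270:400,::-1],None,fx=4.5,fy=3,interpolation=cv2.INTER_CUBIC))
```

```text
False 11.8917 [ 0.61710689 -0.07504823  0.31222321] [-0.34644677 -0.41088419 -5.45077154] [-0.07887144 -0.08895356 -0.03376278]
True 12.8417 [ 0.61699823 -0.07501284  0.30326412] [-1.26874786  0.1764749   7.00812544] [-0.02681609  0.08295084 -0.03000272]
[ 0.61699852 -0.07500173  0.3032563 ] [-0.6893116   0.2800681   7.22804816] [-6.03395079e-03  5.19608024e-02  8.97413464e-05]
```

View pics/z9.png

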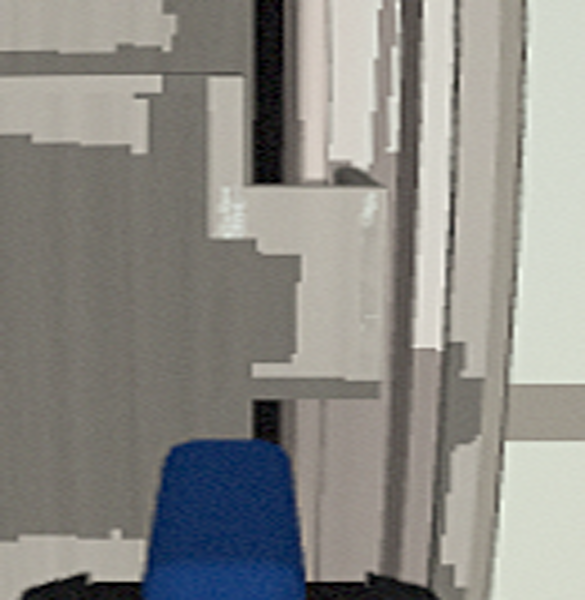

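Contact came at hook z≈0.130, as predicted, and the lip sits inside the gap (lip 300–328, gap 245–354 in the zoom). The load is about 12 N, so I'll ease it before sliding.

Run:
```python
from h import *
q2=quat(np.radians(2.15),1)
z=.3033
for i in range(6):
    z+=.0003; move_l([.617,-.075,z],q2,vel=.01); hold(.15); s=observe(); print(s['t'],s['ee_pos'],s['ft_force'],s['ft_torque'])
    if s['ft_force'][2]<1.5: break
```

```text
13.7083 [ 0.61688528 -0.07496965  0.3033579 ] [-0.2465623  -0.03027231 -3.30816671] [-0.05972425 -0.09606255 -0.00849918]
```

Run:
```python
from h import *
q2=quat(np.radians(2.15),1)
z=.3036
for i in range(6):
    z-=.00012; move_l([.617,-.075,z],q2,vel=.01); hold(.25); s=observe(); print(s['t'],z,s['ee_pos'],s['ft_force'],s['ft_torque'])
    if s['ft_force'][2]>1: break
```

```text
14.2083 0.30347999999999997 [ 0.61687407 -0.07498605  0.30336026] [-0.03575582  0.0626907  -2.57820162] [-0.03964962  0.05461682 -0.02147636]
14.7083 0.30335999999999996 [ 0.61686158 -0.07498418  0.30334265] [-2.00913442  0.62233629 -1.37596264] [0.0657605  0.29854601 0.03995906]
15.2083 0.30323999999999995 [ 0.61686003 -0.07501837  0.30333735] [-3.39489773  0.64955453  0.95742202] [ 0.05489853  0.58939145 -0.0007961 ]
15.7083 0.30311999999999995 [ 0.61687472 -0.07497125  0.30330643] [-4.81570742  0.61419545  4.18343413] [ 0.14187224  0.92611831 -0.00245977]
```

The tray now rests on the lip at about 9 N while still held. I'll slide it along the rail with a lighter load, slowly near the stop.

```bash
cat >> h.py <<'E'
u=np.array([np.sin(np.radians(2.15)),-np.cos(np.radians(2.15)),0])
P0=np.array([.6169,-.075,.3033]); q2=quat(np.radians(2.15),1)
E
python3 - <<'E'
from h import *
def rep(m):
    s=observe(); print(m,round(s['t'],2),np.round(s['ee_pos'],5),np.round(s['ft_force'],2),np.round(s['ft_torque'],2))
move_l(P0+[0,0,.0001],q2,vel=.01); rep('x')
move_l(P0+u*.004,q2,vel=.008); rep('a')
h=move_l(P0+u*.018,q2,vel=.015,f_stop=6); rep(('b',h))
if not h:
    h=move_l(P0+u*.032,q2,vel=.015,f_stop=6); rep(('c',h))
hold(.2); rep('d')
c=snap('wrist','w8'); snap('top','t8')
E
```

```text
x 15.96 [ 0.6169  -0.07499  0.30331] [-3.51  1.    2.36] [0.08 0.69 0.02]
a 16.61 [ 0.61771 -0.0793   0.30331] [ 1.83  1.17 -2.02] [ 0.19 -0.39  0.  ]
('b', False) 17.69 [ 0.61749 -0.09312  0.30331] [-0.63  2.82  0.04] [0.38 0.02 0.05]
('c', False) 18.77 [ 0.61814 -0.10718  0.30334] [-0.04  1.8   0.76] [ 0.35 -0.16 -0.03]
d 18.98 [ 0.61812 -0.10722  0.30333] [ 0.28  1.   -0.18] [ 0.28 -0.21  0.01]
```

View pics/w8.png

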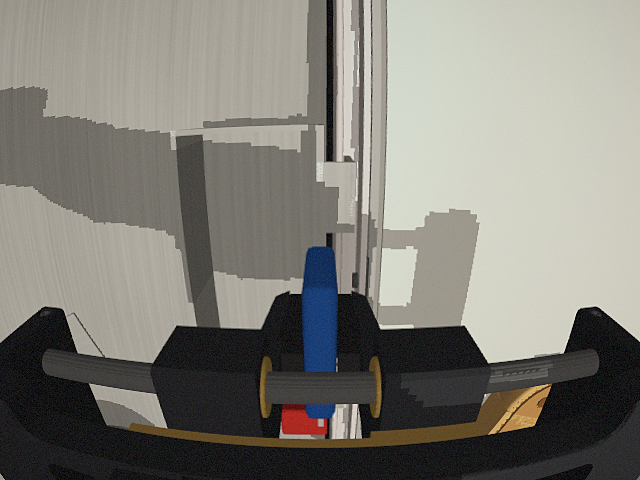

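View pics/t8.png

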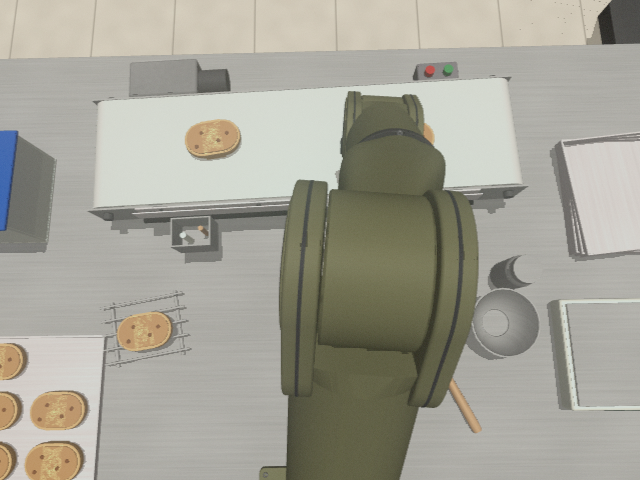

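The tray is sliding cleanly with small forces. The red stop is now just beyond the grip at (305,420). Next is the final slow approach.

Run:
```python
from h import *
def rep(m):
    s=observe(); print(m,round(s['t'],2),np.round(s['ee_pos'],5),np.round(s['ft_force'],2),np.round(s['ft_torque'],2)); return s
d=.032
for i in range(5):
    d+=.004
    h=move_l(P0+u*d,q2,vel=.005,f_stop=3); s=rep((d,h))
    if h and s['ft_force'][1]>2.5: break
hold(.3); rep('end')
c=snap('wrist','w9'); snap('scene','s9')
cv2.imwrite('pics/z10.png',cv2.resize(c['image'][100:300,270:400,::-1],None,fx=4.5,fy=3,interpolation=cv2.INTER_CUBIC))
```

```text
(0.036000000000000004, False) 20.02 [ 0.61823 -0.11095  0.30332] [-0.62  3.51  1.43] [ 0.65 -0.04  0.04]
(0.04000000000000001, False) 20.98 [ 0.61844 -0.11435  0.30332] [-0.94  4.07  2.04] [ 0.99 -0.07 -0.01]
(0.04400000000000001, True) 21.42 [ 0.61857 -0.11462  0.30331] [-0.97 -1.45  4.39] [-0.24  0.01 -0.07]
(0.048000000000000015, True) 22.27 [ 0.61863 -0.11496  0.3033 ] [0.4  0.8  4.26] [-0.13  0.01 -0.02]
(0.05200000000000002, True) 22.93 [ 0.61867 -0.1151   0.30331] [-1.39 -0.76  3.59] [-0.21  0.03 -0.11]
end 23.23 [ 0.61867 -0.11508  0.30333] [-1.43 -0.4   2.58] [-0.47 -0.08 -0.05]
```

View pics/s9.png

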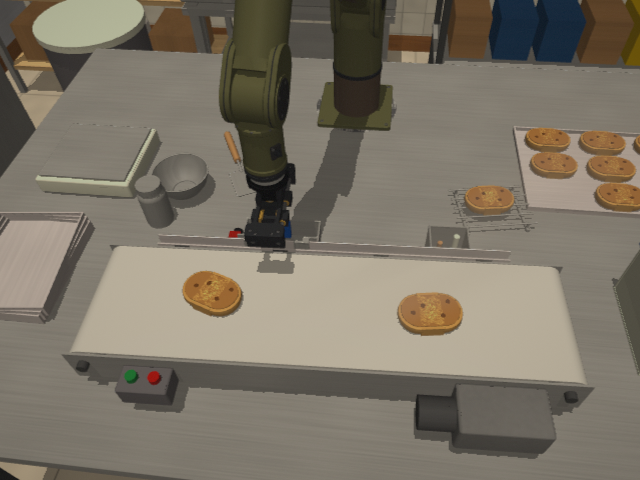

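View pics/z10.png

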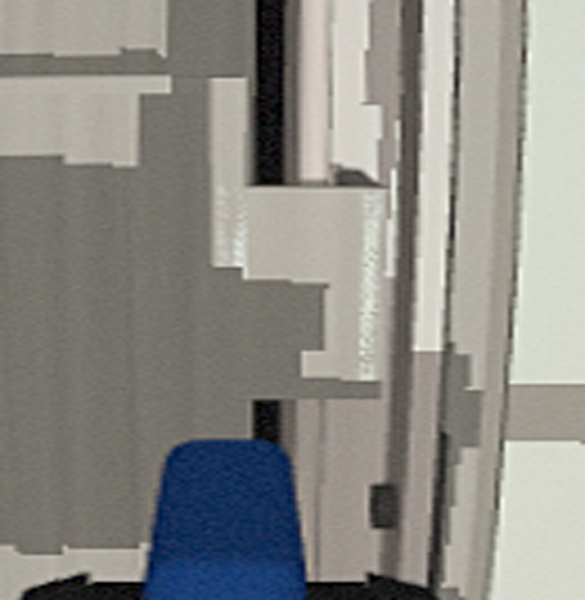

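Run:
```python
from h import *
d=load('s9'); cv2.imwrite('pics/z11.png',cv2.resize(d['image'][190:280,200:350,::-1],None,fx=5,fy=5,interpolation=cv2.INTER_CUBIC))
d=load('w9'); cv2.imwrite('pics/z12.png',cv2.resize(d['image'][380:450,250:360,::-1],None,fx=7,fy=7,interpolation=cv2.INTER_CUBIC))
```

```text
(no output)
```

View pics/z11.png

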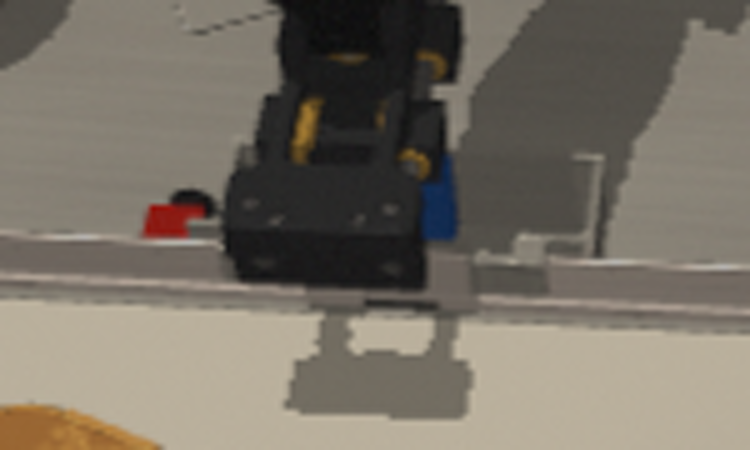

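View pics/z12.png

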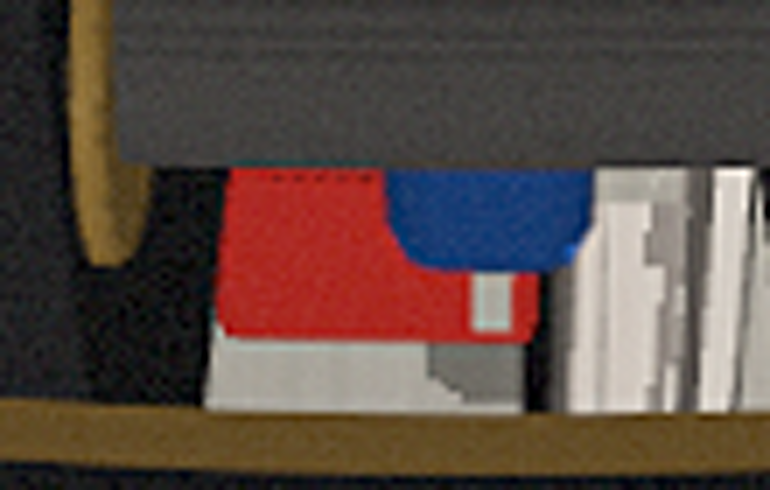

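The tray appears to be against the stop, but the force has relaxed. I'll push in small quasi-static increments until a steady push against the stop shows.

Run:
```python
from h import *
for d in np.arange(.0403,.0425,.0003):
    move_l(P0+u*d,q2,vel=.005); hold(.15); s=observe(); print(round(d,4),round(s['t'],2),np.round(s['ee_pos'],5),np.round(s['ft_force'],2),np.round(s['ft_torque'],2),round(s['finger_gap'],4))
    if s['ft_force'][1]>6: break
hold(.3); s=observe(); print(s['t'],np.round(s['ee_pos'],5),np.round(s['ft_force'],2),np.round(s['ft_torque'],2))
```

```text
0.0403 23.77 [ 0.61852 -0.11438  0.3033 ] [-0.95  3.58  3.39] [ 0.52 -0.02 -0.03] 0.0117
0.0406 24.18 [ 0.61852 -0.11447  0.30329] [-0.5   4.39  3.72] [ 0.97 -0.08 -0.04] 0.0113
0.0409 24.57 [ 0.61856 -0.11456  0.30333] [0.06 6.08 4.13] [ 1.08 -0.02 -0.01] 0.0113
24.875 [ 0.61856 -0.11451  0.30332] [-0.44  5.58  3.72] [ 1.09 -0.02 -0.04]
```

It's unclear how much of that force is rail friction. I'll ease the vertical load so the remaining y-force must come from the stop, then increase the push.

Run:
```python
from h import *
def rep(m):
    s=observe(); print(m,round(s['t'],2),np.round(s['ee_pos'],5),np.round(s['ft_force'],2),np.round(s['ft_torque'],2)); return s
d=.0409
for dz in (.00015,.0003,.00045):
    move_l(P0+u*d+[0,0,dz],q2,vel=.005); hold(.2); s=rep(dz)
    if s['ft_force'][2]<-2: break
for d in (.0413,.0417,.0421,.0425,.0429):
    move_l(P0+u*d+[0,0,dz],q2,vel=.005); hold(.2); s=rep(d)
    if s['ft_force'][1]>7: break
print(dz,d)
c=snap('wrist','w10')
```

```text
0.00015 25.32 [ 0.61856 -0.11455  0.3033 ] [-1.1   5.62  3.67] [ 1.04 -0.1  -0.05]
0.0003 25.77 [ 0.61856 -0.11457  0.30332] [-0.09  5.36  2.2 ] [ 1.09 -0.21 -0.04]
0.00045 26.23 [ 0.61855 -0.11452  0.30334] [0.13 5.7  1.03] [ 1.02 -0.27 -0.02]
0.0413 26.68 [ 0.61857 -0.11464  0.30334] [0.78 6.21 1.13] [ 1.14 -0.15 -0.02]
0.0417 27.12 [ 0.61859 -0.11471  0.30334] [-0.27  7.06  1.56] [ 1.26 -0.16 -0.02]
0.00045 0.0417
```

The y force is 7 N with only about 6 N on the rail, where sliding friction was about 0.3. That means the tray is pressed against the stop. I'll relax the push a little and release in stages.

Run:
```python
from h import *
def rep(m):
    s=observe(); print(m,round(s['t'],2),np.round(s['ee_pos'],5),np.round(s['ft_force'],2),np.round(s['ft_torque'],2),round(s['finger_gap'],4)); return s
dz=.0004
for d in (.0413,.0409,.0405):
    move_l(P0+u*d+[0,0,dz],q2,vel=.005); hold(.1); s=rep(d)
    if s['ft_force'][1]<4: break
for g in (.013,.015,.018,.022,.030): set_gripper(g,squeeze=10); rep(g)
hold(.3); rep('rel')
snap('wrist','w11')
```

```text
0.0413 27.52 [ 0.61857 -0.11463  0.30332] [0.82 6.13 2.06] [ 1.14 -0.17 -0.06] 0.0114
0.0409 27.88 [ 0.61855 -0.11452  0.3033 ] [0.45 5.5  1.78] [ 1.04 -0.18 -0.05] 0.0117
0.0405 28.23 [ 0.61853 -0.11446  0.30331] [0.46 5.26 0.55] [ 1.   -0.21  0.01] 0.0117
0.013 28.44 [ 0.6179  -0.11702  0.3033 ] [-0.64 -0.16 -0.03] [-0.06  0.06  0.04] 0.0131
0.015 28.68 [ 0.61828 -0.11611  0.30361] [ 0.5  -0.38  0.73] [-0.03  0.   -0.03] 0.0152
0.018 28.94 [ 0.61843 -0.11548  0.30373] [ 0.32  0.   -0.11] [-0.09  0.05  0.  ] 0.0179
0.022 29.22 [ 0.61843 -0.11543  0.30368] [ 0.58 -0.13  0.78] [-0.04  0.09 -0.03] 0.0216
0.03 29.55 [ 0.61842 -0.11545  0.30372] [-1.63 -0.24  0.15] [-0.06  0.09 -0.03] 0.0301
rel 29.85 [ 0.61843 -0.11546  0.30368] [-0.93 -0.77 -0.05] [-0.06  0.07  0.03] 0.03
```

View pics/w11.png

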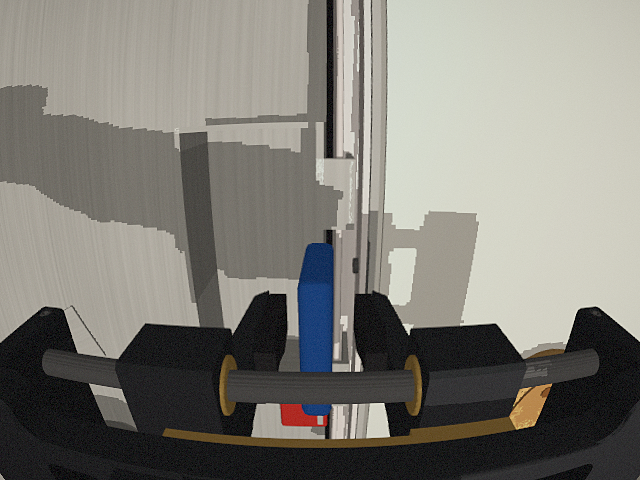

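The tray is released and hangs with a slight lean, with the grip at ~(317,330) clear of both fingers. Retreating straight up.

Run:
```python
from h import *
def rep(m):
    s=observe(); print(m,round(s['t'],2),np.round(s['ee_pos'],5),np.round(s['ft_force'],2)); return s
s=rep('0'); p=np.array(s['ee_pos'])
print(move_l([.6177,p[1],p[2]+.02],None,vel=.04,f_stop=4)); rep('1')
print(move_l([.6177,p[1],p[2]+.11],None,vel=.1)); rep('2')
snap('wrist','w12')
move_l([.6,-.20,.42],None,vel=.2); snap('wrist','w13')
goto([.45,.05,.45],q2); hold(.3); rep('3')
snap('scene','s13'); t=snap('top','t13')
cv2.imwrite('pics/z14.png',cv2.resize(load('s13')['image'][190:280,200:350,::-1],None,fx=5,fy=5,interpolation=cv2.INTER_CUBIC))
cv2.imwrite('pics/z15.png',cv2.resize(t['image'][180:270,290:430,::-1],None,fx=5,fy=5,interpolation=cv2.INTER_CUBIC))
```

```text
0 29.9 [ 0.61842 -0.11544  0.30371] [ 0.25 -0.4  -0.13]
False
1 30.55 [ 0.61766 -0.11546  0.32381] [ 0.57 -0.32  0.01]
False
2 31.6 [ 0.61744 -0.11539  0.41301] [ 0.08  0.54 -0.21]
3 33.71 [0.45042 0.04938 0.4498 ] [ 0.07 -0.79 -0.04]
```

View pics/w12.png

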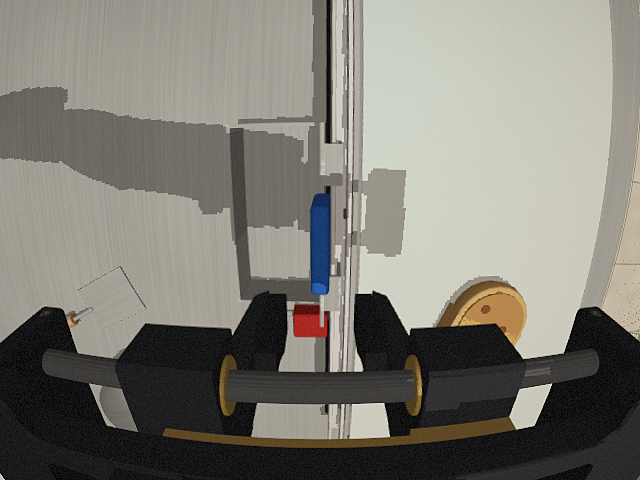

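View pics/w13.png

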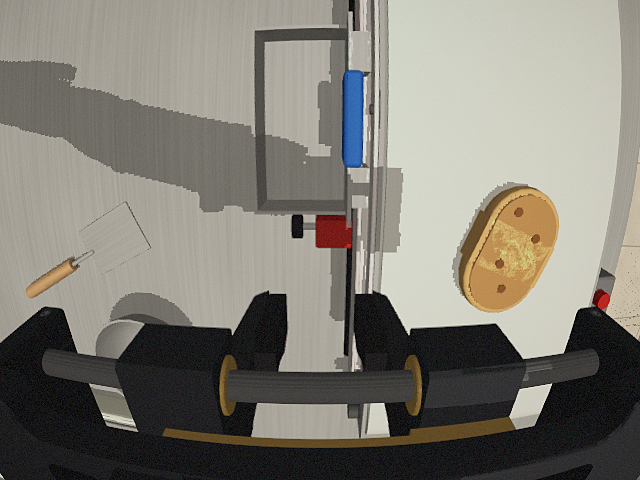

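View pics/z14.png

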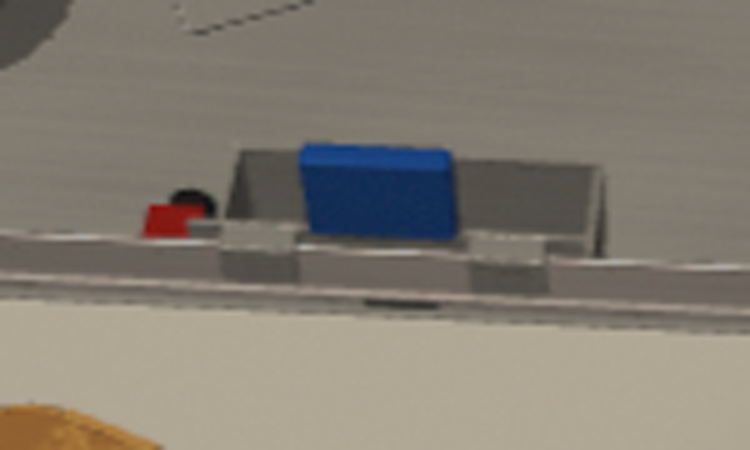

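View pics/z15.png

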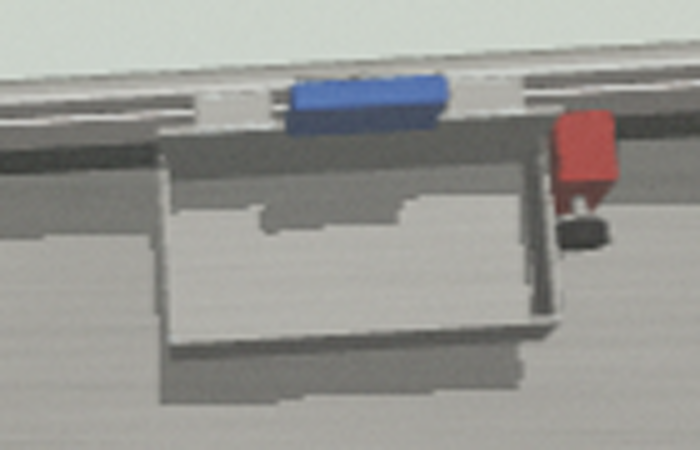

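The tray hangs on both hooks behind the lip, with its end wall next to the red stop (w13: wall row ~213, stop row ~215). I'll measure the remaining gap, tilt and alignment.

Run:
```python
from h import *
for n,fish in (('w13',True),('w12',True),('t13',False)):
    c=load(n); im=c['image']; hsv=cv2.cvtColor(im,cv2.COLOR_RGB2HSV); a=im.astype(int)
    red=((a[...,0]>a[...,1]+60)&(a[...,0]>a[...,2]+60)).astype(np.uint8)
    k,l,s,ce=cv2.connectedComponentsWithStats(red); 
    cand=[i for i in range(1,k) if s[i][4]>60 and abs(ce[i][0]-{'w13':335,'w12':310,'t13':406}[n])<25 and ce[i][1]>150]
    for i in cand:
        y,x=np.where(l==i); P=onz(c,np.c_[x,y],.113,fish); print(n,'stop y',np.percentile(P[:,1],[1,99]),s[i])
    b=cv2.inRange(hsv,(105,120,40),(130,255,255)); k,l,s,ce=cv2.connectedComponentsWithStats(b); i=[i for i in range(1,k) if 60<ce[i][1]<330 and 230<ce[i][0]<450 and s[i][4]>80]
    for j in i:
        y,x=np.where(l==j); P=onz(c,np.c_[x,y],.1765,fish); r=cv2.minAreaRect((P[:,:2]*1000).astype(np.float32)); print(n,'grip',r)
c=load('w13')
print('end wall, stop', onz(c,[[300,213]],.095,True),onz(c,[[335,215.5],[335,248]],.113,True))
im=c['image']; cv2.imwrite('pics/z16.png',cv2.resize(im[150:260,240:380,::-1],None,fx=5,fy=5,interpolation=cv2.INTER_CUBIC))
```

```text
w13 stop y [-0.21784147 -0.19085243] [ 316  215   36   34 1102]
w13 grip ((616.6635131835938, -114.7428970336914), (12.261366844177246, 58.816165924072266), 2.019467830657959)
w12 stop y [-0.21736925 -0.18593875] [293 305  34  32 909]
w12 grip ((617.1314086914062, -109.75579833984375), (11.581174850463867, 66.2791519165039), 2.2696540355682373)
t13 stop y [-0.2169143  -0.19526847] [401 202  12  14 149]
t13 grip ((617.7655639648438, -113.45903778076172), (9.646316528320312, 55.12234115600586), 2.3333754539489746)
end wall, stop [[ 0.58342781 -0.19454     0.095     ]] [[ 0.61221075 -0.19104878  0.113     ]
 [ 0.6135497  -0.21846811  0.113     ]]
```

View pics/z16.png

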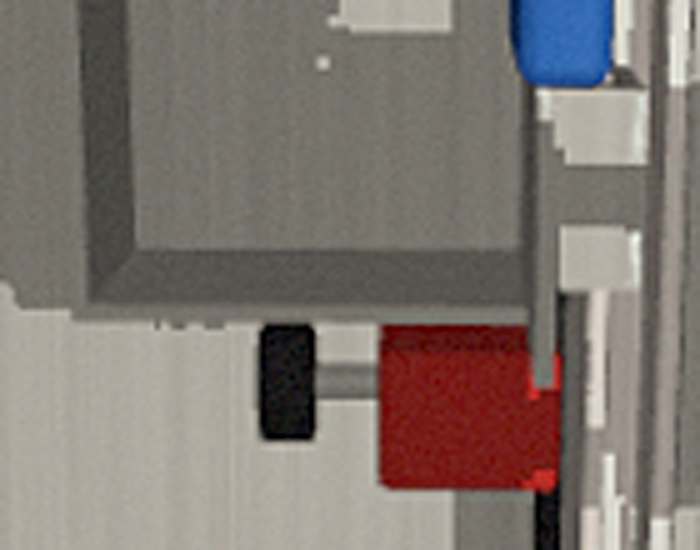

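Measured: hook to stop ≈ 92 mm, so the tray is touching. Tray yaw is 2.0–2.3° against the rail's 2.1°, and the lean is small. The robot is clear, so I'm handing in.

Run:
```python
from h import *
s=observe(); print(s['t'],s['ft_force']); print(finish_job())
```

```text
33.8083 [-0.33143232  0.25263452 -0.30711494]
the job is handed in; nothing more can be done
None
```

The tray is hanging by both hooks on the rail, up against the red stop, and released. I handed the job in at 33.8 s of the 64 s allowed; no verdict is reported.

**What I did:** I gripped the blue grip and measured the lip from two wrist views (top edge 0.130 m high). I lowered the hooks over it 40 mm short of the stop, and contact came at the predicted height. Still holding the tray, I slid it to the stop, let go in stages and backed the arm away.

**Last checks:**
- **Gap to the stop:** the hook mid-point measures about 92 mm from the stop's centre, so the tray is touching it to within about 1 mm.
- **In line with the rail:** the tray's yaw is 2.0–2.3° against the rail's 2.1°.
- **Level:** it leans back slightly on the buffer. I estimated this only roughly, from about 2 mm at the grip's top, and did not measure the angle precisely.
- **Other things:** I saw no sign of anything moved, but I did not measure the pies, bowl, shaker or spatula against their starting positions.

**What disagreed:**
- **First contact with the rail:** the load reached about 12 N before I eased it, more than the force stop should have allowed but under the 25 N limit.
- **First push on the stop:** the force readings were ambiguous because of rail friction. I took load off the rail and pushed again, which showed a steady 5–7 N of push on the tray. That is too much to be rail friction alone.
- **Grip position:** one steep wrist view put the grip about 5 mm away from where the other two views had it. I put that down to the visible end face of the grip.

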